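# Load a ring carriage into the marking machine and lock it

## Robot

A 6-joint arm with a two-finger parallel gripper is mounted at the origin on a cart in front of the work surface, level with it; the furniture and walls round the work are solid. World frame = base frame: x ahead of the robot, y to its left, z up, the work surface at z = 0. Lengths are in m, angles in rad, forces in N, time in s.
With the tool pointing down it reaches from about 0.375 to 0.9 m from the base axis. Payload 3.1 kg.
Tool frame: the origin (TCP) lies on the front face of the gripper's body, between the roots of the fingers; the fingertips stand 70 mm ahead of it and the grasp point (between the pads) lies 51 mm ahead of it; z points along the fingers, y is the line along which they close (so a half turn about z gives the same grasp; the last joint's range is limited). The gripper opens to 87 mm and grips with 3 to 60 N. Pads are 19 mm wide; open, the fingers measure 117 mm over their backs; the gripper's body (75 mm by 190 mm) begins 51 mm behind the grasp point.
Start: joints at [-1.365, 0.527, 1.433, -0, 1.181, -0.178], TCP at [0.234, -0.579, 0.292] pointing down, gripper open.
Joint ranges: [-3.08, 3.08], [-0.75, 2.2], [0.22, 2.44], [-1.43, 4.57], [0, 2.65], [-2.85, 2.85]. Speed limits (rad/s): [2.79, 2.79, 3.14, 3.14, 3.14, 3.14].

## Interface

Orientations are given as a unit quaternion [x, y, z, w].
In Python, from rig import robot, cams, ticket gives the robot as it stands. The module is installed in compiled form; this text tells all that it offers.
- The arm moves only by the shell command python3 -m crank 'ROWS' [FORCE]. ROWS is JSON, a list of rows, each a list of 7 numbers: the shift along the tool's x, y, z in cm, then the turn, a rotation vector about the tool's x, y, z in rad, then the closure, from 0 (fully open) to 1 (shut). A call has 1 to 5 rows; each row shifts and turns the commanded pose from where the row before left it, along the tool's axes as they then stand; what a row does not reach is not made up. A row lasts 1/8 s, in which the tool goes at most 62.5 mm and 10.7 degrees, less where a joint would pass 70% of its speed; a pose out of reach is approached as far as the arm can. A call is refused whole if a number of a shift passes 6.25 or a number of a turn 0.188, either way. A call with a gripper value outside its range is refused whole. The fingers move at their own pace and stop on an object; FORCE is the grip in N (left out, the last holds). Time passes only in rows, so rows that do not move let the fingers close. It gives the time, the measured TCP pose, the force, the opening and the grip force at its end, in the units of the state.
- robot.get_obs(): the state, without advancing time (a new reading comes with each control period).
- cams.camera(name): name is "scene" or "top" or "wrist"; returns the picture (384x512x3 uint8, red, green, blue); there is no depth.
- cams.camera_info(name): a dict with "intrinsics" (3x3 intrinsics, pixels), "pose" (4x4, takes a point from camera to world coordinates). Camera axes: x right, y down, z forward; pixel columns grow to the right and rows downward; lengths in m; the calibration is good to about 2 mm. The wrist camera is an equidistant fisheye: a pixel r from the principal point sees the ray r / f radians off the axis. A picture is of the moment at which its call begins: read the wrist's pose just before it. camera_info takes no time and is no camera call; for the wrist camera it gives the pose at the moment of the call.
- ticket.hand_in(): hands the job in; it is judged then, once.
The state is a dict: "time": time; "q": joint angles; "joint_velocities": joint speeds; "joint_torque": joint torques, N m; "position": TCP position; "tool_rot": TCP orientation; "ft_force": force on the tool from outside, world axes, zero at the start; "moment": the same for the moment, N m; "grip_width": finger opening in m; "grip_force": force on a finger pad.
Only numpy, scipy, OpenCV 4.12 (cv2) and the standard library are available. Lean on these libraries where they do the work, as an engineer would, in place of code of your own. Each camera call takes 0.05 s, during which the arm holds its last target. There are 200 camera calls.

## Task

Get the ring ready for marking: pick up the metal carriage with the ring clamped in its jaws, enter it ring-first into the open end of the marking machine's bed and slide it along under the lips and the overhanging head until it rests against the back stop. Then lock it: push the black lock knob down against its spring, turn it a quarter turn clockwise to its stop and let go, so that it springs up into its locked seat. Nothing may strike the fine stylus under the head, and the loupe, the brass dish and the red case stay where they are.

Things in the scene. Friction and masses are not known exactly. Their poses are not given: they have to be found in the camera images.
- marking_machine: Desktop marking machine, fixed: grey base 246 x 128 mm, white head. Origin on the bench under the bed; +x = the way the carriage slides in, z up. Mm: bed floor z 14, x -130 to 32. Guides at y +-43.5 carry aluminium lips over x -75 to 40: gap under them z 14 to 26, their top z 34, opening between them y +-26. Back stop face x 32. Column behind x 51, 92 wide. Lock knob axis x -55, y -38
- ring_carriage: Loose metal ring carriage, 0.26 kg. Origin: centre of its underside, +x to nose and ring, z up. Mm: foot plate 150 x 82 x 10 (last 20 at the nose: 8 thick, tapering to 70 wide). Jaws x 38 to 72, 40 wide; gold ring on top to z 40. Edge pocket at x -12, y -41, 11 wide, 8 deep for the lock pin. Fully home: origin x -43, y 0, z 14 of the machine, x axes alike; play 2.5 sideways, 2 in height
- carriage_grip (a point): middle of the carriage's dark steel grip fin, x = -50, y = 0, z = 40 mm in the carriage's frame and with its axes. The fin is 40 mm long (x), 14 mm wide (y) and stands from z = 10 to z = 56 mm of the carriage. The centre of mass lies about 25 mm ahead of it
- bed_mouth (a point): bed floor under the front edge of the lips, on the centre line: x -75, y 0, z 14 mm of the machine. The 55 mm of floor in front of it are open from above, between low flared lead-in plates (top z 23 mm) whose inner sides are 43 mm from the centre line here and about 55 mm at their outer ends (x -118 mm)
- bed_stop (a point): bed floor at the back stop's face, on the centre line: x 32, y 0, z 14 mm of the machine
- head_front (a point): middle of the lower front edge of the overhanging white head: x 0, y 0, z 75 mm of the machine. The head is 58 mm wide, 38 mm high (top z 113 mm) and runs from here back to the column
- lock_grip (a point): grip point of the black lock knob, on its upright axis, 92 mm above the bench while up. The knob is a bar 36 mm long, 13 mm thick, from 22 mm below to 8 mm above this point, red line on top at one end. The frame turns with it: x along the bar (unlocked: along the bed), y across its flats. A steel collar 29 mm across ends 37 mm below this point while up
- lock_plunger (a joint): how far the lock knob is pushed down, m: 0 up, 0.011 fully down; spring 2.4 N at the top, 9 N fully down. Its pin dips into the pocket of a carriage that is home, else lands on the foot plate and the knob stays up. The knob turns only when pushed down by more than 0.0098; let go at its turned stop it rises to about 0.008 and stays: locked
- lock_knob (a joint): turn of the lock knob, rad: 0 unlocked, grows clockwise seen from above to its stop at 1.45 (locked). Turns easily while pushed down
- stylus: fine steel stylus under the head, 10 mm long, hanging at x 12, y 0 mm of the machine; its tip (this origin) is 61 mm above the bench, 7 mm above the ring of a carriage in the bed
- loupe: bystander: small loupe with a black case, 26 x 64 x 15 mm, on the bench
- brass_dish: bystander: round brass dish, 55 mm across, 14 mm high, on the bench
- red_case: bystander: red case, 34 x 66 x 14 mm, on the bench

How it is judged:
On the way, in this order (a step that is already met when the one before it is completed fails the run):
1. the carriage lies flat in the bed with its nose at least 20 mm under the lips (y of ring_carriage in the frame of marking_machine between -0.004 and 0.004 m and z of ring_carriage in the frame of marking_machine between 0.012 and 0.018 m and angle between the x axis of ring_carriage and the x axis of marking_machine, either way round below 0.06 rad and x of ring_carriage in the frame of marking_machine above -0.13 m), for 0.05 s.
2. the carriage has been slid against the back stop (y of ring_carriage in the frame of marking_machine between -0.004 and 0.004 m and z of ring_carriage in the frame of marking_machine between 0.012 and 0.018 m and angle between the x axis of ring_carriage and the x axis of marking_machine, either way round below 0.06 rad and x of ring_carriage in the frame of marking_machine between -0.0465 and -0.0405 m), for 0.2 s.
At the end, for the whole second after the job is handed in: The carriage lies at rest in the bed with the ring under the stylus, its nose within 3 mm of the back stop; the lock knob is turned clockwise by more than 1.2 rad (its stop is at 1.45) and has sprung up into its locked seat (pushed-down depth 6.5 to 9.3 mm) (all of step 2 and value of joint lock_knob above 1.2 rad and value of joint lock_plunger between 0.0065 and 0.0093 m and linear speed of ring_carriage below 0.02 m/s); the robot touches nothing.
It fails at once if the stylus is struck (more than 2 N) (contact force between stylus and anything else above 2 N).
It fails at once if the loupe is moved by more than 20 mm (distance of loupe from where it was at the start of the episode above 0.02 m).
It fails at once if the brass dish is moved by more than 20 mm (distance of brass_dish from where it was at the start of the episode above 0.02 m).
It fails at once if the red case is moved by more than 20 mm (distance of red_case from where it was at the start of the episode above 0.02 m).
It also fails if it takes over 69 s, if anything falls off the work surface, if the arm or the gripper's body presses on something with over 40 N, if the wrist force passes 120 N, or if a joint passes its speed limit or range.

## Working session

There is one attempt and no reset: what is moved stays moved. The work goes in short steps, Python scripts to look and compute and a shell command to move; the robot and the scene stay as the last step left them, time stands still between calls to the robot, and variables do not carry over. Pictures are saved under pics/ and viewed, at most 10 in all, crops included, and the job is handed in when it is done.

```bash
mkdir -p pics; python3 - <<'E'
from rig import robot,cams
import cv2,numpy as np
np.set_printoptions(precision=4,suppress=True)
for n in("top","scene"):
    i=cams.camera_info(n);print(n,i["intrinsics"],i["pose"])
    cv2.imwrite(f"pics/{n}0.png",cams.camera(n)[:,:,::-1])
o=robot.get_obs();print(o["time"],o["position"],o["tool_rot"],o["grip_width"])
E
```

```text
top [[440.8167   0.     255.4657]
 [  0.     440.8167 191.4504]
 [  0.       0.       1.    ]] [[-0.0199 -0.9952  0.0955  0.488 ]
 [-0.9993  0.0168 -0.0333 -0.0154]
 [ 0.0315 -0.0961 -0.9949  0.9246]
 [ 0.      0.      0.      1.    ]]
scene [[375.7674   0.     249.5476]
 [  0.     375.7674 188.9963]
 [  0.       0.       1.    ]] [[-0.7953 -0.3096  0.5212  0.1011]
 [-0.6061  0.4215 -0.6745  0.5478]
 [-0.0108 -0.8524 -0.5229  0.5306]
 [ 0.      0.      0.      1.    ]]
0.1 [ 0.2339 -0.579   0.2914] [ 0.9816  0.1907 -0.     -0.001 ] 0.0867734723938695
```

View pics/top0.png

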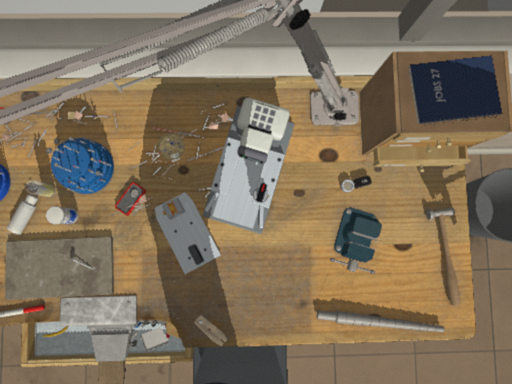

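View pics/scene0.png

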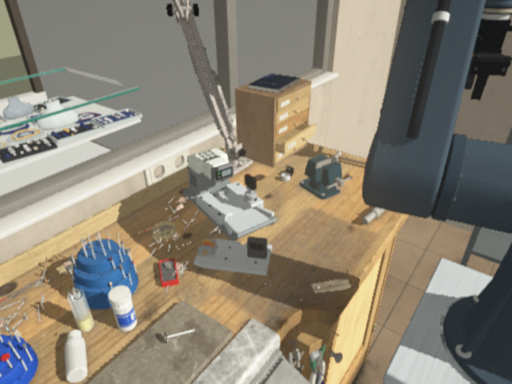

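The top view shows the machine at (250,165) with the head at the top and the carriage at (188,232), its nose up-left and its fin at (197,254). The scene view agrees, with the red case and the dish beside them. I'll enlarge the region.

```bash
python3 - <<'E'
import cv2
a=cv2.imread("pics/top0.png")[85:285,110:310]
a=cv2.resize(a,None,fx=3,fy=3,interpolation=cv2.INTER_CUBIC)
for k in range(0,200,20):
    cv2.putText(a,str(110+k),(k*3,10),0,.35,(0,0,255),1);cv2.putText(a,str(85+k),(0,k*3+4),0,.35,(0,0,255),1)
    
cv2.imwrite("pics/top0z.png",a)
E
```

```text
(no output)
```

View pics/top0z.png

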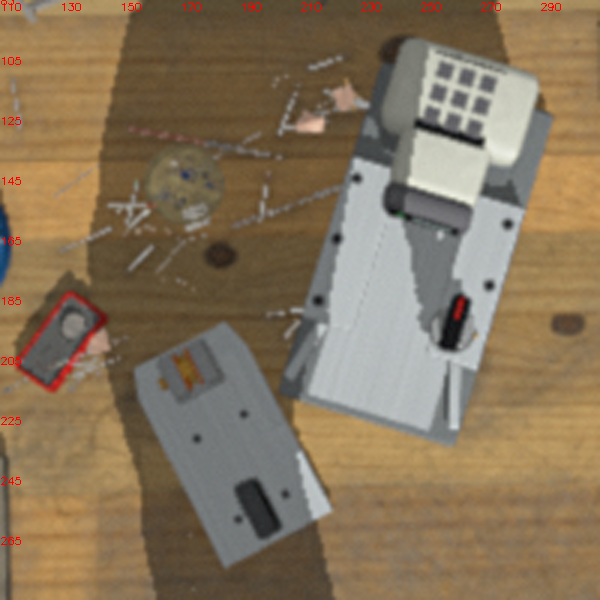

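The zoomed view shows the carriage's foot corners at (185,274), (220,256), (155,208) and (185,193). It also shows the lip screws, the knob at (261,192) and the lip/base edges. Next I compute the poses.

```bash
cat > h.py <<'E'
import numpy as np
from rig import robot,cams
np.set_printoptions(precision=4,suppress=True)
def ray(n,uv):
    i=cams.camera_info(n);K,T=i["intrinsics"],i["pose"]
    d=T[:3,:3]@np.linalg.solve(K,[uv[0],uv[1],1.]);return T[:3,3],d
def pl(n,uv,z):
    c,d=ray(n,uv);return c+d*(z-c[2])/d[2]
def Z(u,v,z): return pl("top",(110+u/3,85+v/3),z)
def tri(a,b):
    (c1,d1),(c2,d2)=ray("top",a),ray("scene",b)
    s=np.linalg.lstsq(np.c_[d1,-d2],c2-c1,rcond=None)[0]
    return (c1+d1*s[0]+c2+d2*s[1])/2,np.linalg.norm(c1+d1*s[0]-c2-d2*s[1])
E
python3 - <<'E'
from h import *
P=[Z(*p,.010) for p in((225,567),(330,512),(225,323),(135,372))]
P[2][2]=P[3][2]=.008
rear=(P[0]+P[1])/2;fr=(P[2]+P[3])/2
print("carr",P,"c",(rear+fr)/2,np.linalg.norm(fr-rear),"yaw",np.degrees(np.arctan2(*(fr-rear)[[1,0]])),np.linalg.norm(P[0]-P[1]))
f=[Z(*p,.056) for p in((235,486),(250,479),(281,528),(264,539))];fc=sum(f)/4
d=f[0]+f[1]-f[2]-f[3];print("fin",fc,np.degrees(np.arctan2(d[1],d[0])))
L=[Z(*p,.034) for p in((357,178),(337,238),(318,300))];R=[Z(*p,.034) for p in((508,224),(489,285))]
print("screws",L,R)
for a in(L[0]-L[2],R[0]-R[1],L[0]-R[0],L[1]-R[1]):print(np.degrees(np.arctan2(a[1],a[0])),np.linalg.norm(a))
print("mid",(L[0]+R[0])/2,(L[1]+R[1])/2)
print("knob",Z(455,322,.1),"lip front",Z(325,322,.034),Z(303,398,.014),Z(430,437,.014))
print("base corners z14",Z(282,392,.0),Z(455,443,.0))
print("case",Z(60,340,.014),"dish",pl("top",(172,148),.014))
print("lamp joint",tri((300,18),(180,5)))
E
```

```text
carr [array([0.4092, 0.1011, 0.01  ]), array([0.4446, 0.0295, 0.01  ]), array([0.5757, 0.1003, 0.008 ]), array([0.5429, 0.1621, 0.008 ])] c [0.4931 0.0982 0.009 ] 0.14788486572407503 yaw 26.47032590718635 0.07993941252267624
fin [0.4504 0.0741 0.056 ] 29.98286274512978
screws [array([0.6713, 0.0071, 0.034 ]), array([0.6301, 0.0213, 0.034 ]), array([0.5879, 0.0346, 0.034 ])] [array([ 0.638 , -0.0954,  0.034 ]), array([ 0.5963, -0.0814,  0.034 ])]
-18.26632553399823 0.08776770236873699
-18.536488055539284 0.044013698378300506
72.01802561893116 0.1077613806620606
71.77027086367636 0.1080828469523009
mid [ 0.6546 -0.0441  0.034 ] [ 0.6132 -0.03    0.034 ]
knob [ 0.5652 -0.0546  0.1   ] lip front [0.5729 0.0301 0.034 ] [0.5227 0.0468 0.014 ] [ 0.4943 -0.0398  0.014 ]
base corners z14 [0.5277 0.0623 0.    ] [ 0.4899 -0.0575  0.    ]
case [0.5655 0.2123 0.014 ] dish [0.6692 0.1263 0.014 ]
lamp joint (array([ 0.7446, -0.0761,  0.4442]), np.float64(0.030952190916389836))
```

```bash
cat > g.py <<'E'
import sys
from h import *
from scipy.spatial.transform import Rotation as R
# g.py x y z heading_deg : remaining shift in tool cm (at present axes), turn about tool z
o=robot.get_obs();r=R.from_quat(o["tool_rot"]);m=r.as_matrix()
h=np.degrees(np.arctan2(m[1,0],m[0,0]))
print("t %.2f"%o["time"],"pos",np.round(o["position"],4),"h %.2f"%h,"tilt",m[:2,2],"F",np.round(o["ft_force"],1),"w %.4f"%o["grip_width"])
if len(sys.argv)>4:
    a=list(map(float,sys.argv[1:]));d=m.T@(np.array(a[:3])-o["position"])*100
    w=r.inv()*R.from_euler("z",a[3],degrees=True)*R.from_quat([1,0,0,0])
    print("shift cm",d,"norm %.2f"%np.linalg.norm(d),"rotvec",w.as_rotvec())
    print("q1 now",o["q"][[0,5]])
E
python3 -m crank '[[3.71,-4.38,0.3,0,0,0,0],[3.71,-4.38,0.3,0,0,0,0],[3.71,-4.38,0.3,0,0,0,0],[3.71,-4.38,0.3,0,0,0,0],[3.71,-4.38,0.3,0,0,0,0]]' 40
python3 -m crank '[[3.71,-4.38,0.3,0,0,0,0],[3.71,-4.38,0.3,0,0,0,0],[3.71,-4.38,0.3,0,0,0,0],[3.71,-4.38,0.3,0,0,0,0],[3.71,-4.38,0.3,0,0,0,0]]'
python3 g.py .4495 .075 .22 26.5
```

```text
time: 0.72
position: [0.3243, -0.3051, 0.277]
tool_rot: [0.982, 0.19, 0.0, -0.0]
ft_force: [0.6, 0.2, -0.8]
grip_width: 0.0871
grip_force: 0.0
time: 1.35
position: [0.4144, -0.0327, 0.2622]
tool_rot: [0.982, 0.191, 0.0, 0.0]
ft_force: [0.6, -1.5, -0.8]
grip_width: 0.0873
grip_force: 0.0
t 1.35 pos [ 0.4144 -0.0327  0.2622] h 21.97 tilt [ 0.0003 -0.0001] F [ 0.6 -1.5 -0.8] w 0.0873
shift cm [ 7.2831 -8.6731  4.2153] norm 12.08 rotvec [ 0.0002 -0.0002 -0.079 ]
q1 now [-0.349   0.8383]
```

```bash
python3 -m crank '[[3.6,-4.3,2,0,0,0,0],[3.6,-4.3,2,0,0,0,0],[0,0,0,0,0,-0.079,0],[0,0,0,0,0,0,0],[0,0,0,0,0,0,0]]'
python3 g.py .4495 .075 .22 26.5
python3 - <<'E'
from h import *
import cv2
i=cams.camera_info("wrist");print(i["intrinsics"],i["pose"]);np.save("w1.npy",i["pose"])
cv2.imwrite("pics/w1.png",cams.camera("wrist")[:,:,::-1])
E
```

```text
time: 1.98
position: [0.4486, 0.0718, 0.2223]
tool_rot: [0.974, 0.228, 0.0, 0.0]
ft_force: [0.4, 0.4, 0.2]
grip_width: 0.0874
grip_force: 0.0
t 1.98 pos [0.4486 0.0718 0.2223] h 26.40 tilt [ 0.0001 -0.0001] F [0.4 0.4 0.2] w 0.0874
shift cm [ 0.224  -0.2452  0.2329] norm 0.41 rotvec [ 0.0001 -0.     -0.0017]
q1 now [-0.0881  1.0219]
[[297.3186   0.     250.7455]
 [  0.     297.3186 195.5335]
 [  0.       0.       1.    ]] [[ 0.4448 -0.8546 -0.268   0.5221]
 [-0.8956 -0.4245 -0.1331  0.1084]
 [-0.      0.2993 -0.9542  0.3146]
 [ 0.      0.      0.      1.    ]]
```

View pics/w1.png

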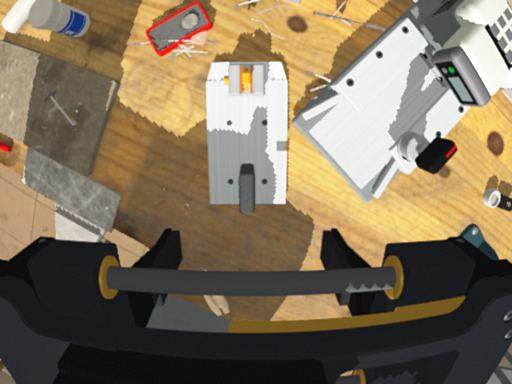

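The wrist view shows the carriage's rear corners at about (209,203) and (286,204), its side edges near vertical, and the fin at (247,190). Now I cast fisheye rays.

```bash
cat >> h.py <<'E'
def wr(uv,z,T):
    K=cams.camera_info("wrist")["intrinsics"];x,y=(uv[0]-K[0,2])/K[0,0],(uv[1]-K[1,2])/K[1,1]
    t=np.hypot(x,y);d=T[:3,:3]@[np.sin(t)*x/t,np.sin(t)*y/t,np.cos(t)]
    return T[:3,3]+d*(z-T[2,3])/d[2]
E
python3 - <<'E'
from h import *
T=np.load("w1.npy")
a,b=wr((209.5,203.5),.01,T),wr((287,204),.01,T)
c,e=wr((207.5,85),.01,T),wr((287,85),.01,T)
n=[wr((213,63),.008,T),wr((284.5,63),.008,T)]
f=[wr(p,.056,T) for p in((241,211),(254,211))]
an=lambda v:np.degrees(np.arctan2(v[1],v[0]))
print(a,b,c,e,n,"w",np.linalg.norm(a-b),np.linalg.norm(c-e))
print("yaw",an(c-a),an(e-b),an(a-b)-90,"ctr",(a+b+n[0]+n[1])/4, np.linalg.norm(a+b-n[0]-n[1])/2)
print("finrear",sum(f)/2)
E
```

```text
[0.4084 0.1021 0.01  ] [0.4455 0.0262 0.01  ] [0.5219 0.157  0.01  ] [0.5574 0.0851 0.01  ] [array([0.545 , 0.1624, 0.008 ]), array([0.577 , 0.0975, 0.008 ])] w 0.08445365819197535 0.0802378214673922
yaw 25.832341759071795 27.74309035885353 26.031667543440093 ctr [0.494 0.097 0.009] 0.1493726561349995
finrear [0.4347 0.0683 0.056 ]
```

```bash
python3 -m crank '[[-0.05,-0.25,3,0,0,0,0],[0,0,4,0,0,0,0],[0,0,3,0,0,0,0],[0,0,1.5,0,0,0,0],[0,0,0,0,0,0,0]]'
python3 g.py .4469 .0745 .096 26.4
```

```text
time: 2.65
position: [0.4467, 0.0734, 0.1066]
tool_rot: [0.974, 0.228, -0.001, -0.0]
ft_force: [0.2, -0.6, -0.2]
grip_width: 0.0872
grip_force: 0.0
t 2.65 pos [0.4467 0.0734 0.1066] h 26.37 tilt [-0.0021  0.0002] F [ 0.2 -0.6 -0.2] w 0.0872
shift cm [ 0.0662 -0.0887  1.0586] norm 1.06 rotvec [-0.0011  0.0018 -0.0004]
q1 now [-0.0848  1.0256]
```

```bash
python3 -m crank '[[0,-0.08,1.05,0,0,0,0],[0,0,0,0,0,0,0.8],[0,0,0,0,0,0,1],[0,0,0,0,0,0,1],[0,0,0,0,0,0,1]]' 40
python3 -m crank '[[0,0,0,0,0,0,1],[0,0,0,0,0,0,1]]'
python3 g.py .4469 .0745 .25 26.4
```

```text
time: 3.28
position: [0.4468, 0.075, 0.097]
tool_rot: [0.973, 0.229, 0.0, 0.0]
ft_force: [-0.1, -0.5, 0.2]
grip_width: 0.0549
grip_force: 0.0
time: 3.52
position: [0.4467, 0.075, 0.0968]
tool_rot: [0.973, 0.229, 0.0, 0.0]
ft_force: [0.6, 0.8, -0.4]
grip_width: 0.0353
grip_force: 0.0
t 3.52 pos [0.4467 0.075  0.0968] h 26.52 tilt [0.0001 0.    ] F [ 0.6  0.8 -0.4] w 0.0353
shift cm [ -0.0046   0.0543 -15.3188] norm 15.32 rotvec [ 0.     -0.0001  0.002 ]
q1 now [-0.0812  1.0267]
```

```bash
python3 -m crank '[[0,0,0,0,0,0,1],[0,0,0,0,0,0,1],[0,0,0,0,0,0,1],[0,0,0,0,0,0,1]]' 45
python3 -m crank '[[0,0,-1.5,0,0,0,1],[0,0,-1.5,0,0,0,1],[0,0,-1.5,0,0,0,1],[0,0,-0.5,0,0,0,1],[0,0,0,0,0,0,1]]'
python3 g.py
```

```text
time: 4.03
position: [0.4466, 0.075, 0.0967]
tool_rot: [0.973, 0.229, -0.0, -0.0]
ft_force: [-0.1, 0.6, 0.1]
grip_width: 0.0141
grip_force: 45.0
time: 4.65
position: [0.4466, 0.075, 0.1467]
tool_rot: [0.973, 0.229, 0.0, 0.0]
ft_force: [0.2, 0.7, -2.6]
grip_width: 0.0138
grip_force: 45.0
t 4.65 pos [0.4466 0.075  0.1467] h 26.52 tilt [ 0.0001 -0.    ] F [ 0.2  0.7 -2.6] w 0.0138
```

```bash
python3 -m crank '[[-1.98,1.43,0.2,0,0,0,1],[-1.98,1.43,0.2,0,0,0,1],[0,0,0,0,0,0.156,1],[0,0,0,0,0,0.156,1],[0,0,0,0,0,0.156,1]]'
python3 -m crank '[[0,0,0,0,0,0.156,1],[0,0,0,0,0,0.156,1],[0,0,0,0,0,0,1],[0,0,0,0,0,0,1]]'
python3 g.py .4239 .0318 .142 -18.2
python3 - <<'E'
from h import *
import cv2
a=cams.camera("top")[85:285,110:310,::-1]
cv2.imwrite("pics/top1z.png",cv2.resize(a,None,fx=3,fy=3,interpolation=cv2.INTER_CUBIC))
i=cams.camera_info("wrist");np.save("w2.npy",i["pose"])
cv2.imwrite("pics/w2.png",cv2.resize(cams.camera("wrist")[:,:,::-1],None,fx=1.5,fy=1.5))
E
```

```text
time: 5.28
position: [0.4236, 0.0316, 0.1421]
tool_rot: [1.0, -0.005, -0.001, -0.0]
ft_force: [0.1, -0.3, -2.4]
grip_width: 0.0139
grip_force: 45.0
time: 5.78
position: [0.4239, 0.0318, 0.1424]
tool_rot: [0.988, -0.157, -0.0, -0.0]
ft_force: [-0.0, -0.5, -2.4]
grip_width: 0.0138
grip_force: 45.0
t 5.78 pos [0.4239 0.0318 0.1424] h -18.05 tilt [-0.0008  0.0002] F [-0.  -0.5 -2.4] w 0.0138
shift cm [ 0.0014 -0.0054  0.0409] norm 0.04 rotvec [0.0001 0.0008 0.0027]
q1 now [-0.1894  1.6963]
```

View pics/w2.png

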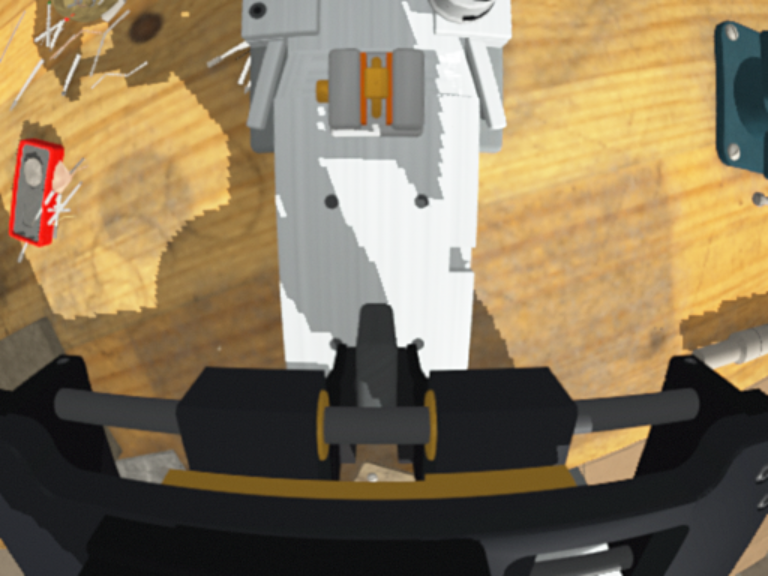

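The wrist view shows the carriage centred on the bed: lead-ins at 249/505, lips centred at 376, carriage centred at about 377. Now I lower it and enter.

```bash
python3 -m crank '[[0,0,1.5,0,0,0.0027,1],[0,0,1,0,0,0,1],[0,0,0.5,0,0,0,1],[0,0,0,0,0,0,1]]'
python3 -m crank '[[1,0,0,0,0,0,1],[1,0,0,0,0,0,1],[0.5,0,0,0,0,0,1],[0,0,0,0,0,0,1]]'
python3 g.py .4239 .0318 .1117 -18.2
```

```text
time: 6.38
position: [0.4239, 0.0318, 0.1124]
tool_rot: [0.987, -0.159, -0.0, -0.0]
ft_force: [-0.1, -0.7, -3.0]
grip_width: 0.0136
grip_force: 45.0
time: 6.88
position: [0.4485, 0.0236, 0.1129]
tool_rot: [0.987, -0.159, 0.001, 0.0]
ft_force: [-0.1, 0.5, -2.6]
grip_width: 0.0135
grip_force: 45.0
t 6.88 pos [0.4485 0.0236 0.1129] h -18.35 tilt [ 0.0011 -0.0002] F [-0.1  0.5 -2.6] w 0.0135
shift cm [-2.5974 -0.0041  0.1155] norm 2.60 rotvec [-0.0002 -0.0011 -0.0025]
q1 now [-0.1972  1.6937]
```

```bash
python3 -m crank '[[0,0,0.13,0,0,0,1],[0,0,0,0,0,-0.0025,1],[0.8,0,0,0,0,0,1],[0.8,0,0,0,0,0,1],[0,0,0,0,0,0,1]]'
python3 -m crank '[[0.8,0,0,0,0,0,1],[0.8,0,0,0,0,0,1],[0,0,0,0,0,0,1]]'
python3 g.py .5385 -.0059 .1107 -18.2
```

```text
time: 7.5
position: [0.4645, 0.0184, 0.1116]
tool_rot: [0.987, -0.158, 0.001, 0.0]
ft_force: [0.4, 0.3, -2.2]
grip_width: 0.0135
grip_force: 45.0
time: 7.88
position: [0.4794, 0.0135, 0.1115]
tool_rot: [0.987, -0.158, 0.001, 0.0]
ft_force: [0.9, 0.0, -2.9]
grip_width: 0.0139
grip_force: 45.0
t 7.88 pos [0.4794 0.0135 0.1115] h -18.20 tilt [ 0.0019 -0.0004] F [ 0.9  0.  -2.9] w 0.0139
shift cm [ 6.2175 -0.0045  0.0956] norm 6.22 rotvec [-0.0002 -0.0019  0.    ]
q1 now [-0.2055  1.683 ]
```

```bash
python3 -m crank '[[0.8,0,0.03,0,0,0,1],[0.8,0,0,0,0,0,1],[0.8,0,0,0,0,0,1],[0,0,0,0,0,0,1]]'
python3 -m crank '[[0.8,0,0.0,0,0,0,1],[0.8,0,0,0,0,0,1],[0.8,0,0,0,0,0,1],[0,0,0,0,0,0,1]]'
python3 g.py .5398 -.0063 .1107 -18.2
```

```text
time: 8.38
position: [0.5022, 0.0059, 0.1112]
tool_rot: [0.987, -0.158, 0.001, 0.0]
ft_force: [0.3, 0.3, -2.8]
grip_width: 0.0138
grip_force: 45.0
time: 8.88
position: [0.525, -0.0015, 0.1112]
tool_rot: [0.987, -0.158, 0.001, 0.0]
ft_force: [0.4, 0.4, -2.8]
grip_width: 0.0134
grip_force: 45.0
t 8.88 pos [ 0.525  -0.0015  0.1112] h -18.20 tilt [ 0.0017 -0.0004] F [ 0.4  0.4 -2.8] w 0.0134
shift cm [ 1.557  -0.0087  0.053 ] norm 1.56 rotvec [-0.0002 -0.0018  0.    ]
q1 now [-0.2159  1.6725]
```

Still free, about 15 mm to go. I'll finish slowly until the stop is felt.

```bash
python3 -m crank '[[0.5,0,0,0,0,0,1],[0.4,0,0,0,0,0,1],[0.3,0,0,0,0,0,1],[0,0,0,0,0,0,1]]'
python3 -m crank '[[0.2,0,0,0,0,0,1],[0.1,0,0,0,0,0,1],[0,0,0,0,0,0,1]]'
python3 -m crank '[[0.15,0,0,0,0,0,1],[0,0,0,0,0,0,1]]'
python3 g.py .5398 -.0063 .1107 -18.2
```

```text
time: 9.38
position: [0.5355, -0.005, 0.1112]
tool_rot: [0.987, -0.158, 0.0, 0.0]
ft_force: [-1.2, -0.1, -1.8]
grip_width: 0.0139
grip_force: 45.0
time: 9.75
position: [0.5381, -0.0058, 0.1112]
tool_rot: [0.987, -0.158, 0.0, -0.0]
ft_force: [-0.8, -0.1, -2.2]
grip_width: 0.0134
grip_force: 45.0
time: 10.0
position: [0.5385, -0.006, 0.1111]
tool_rot: [0.987, -0.158, -0.001, -0.0]
ft_force: [-2.4, 0.7, 0.1]
grip_width: 0.0139
grip_force: 45.0
t 10.00 pos [ 0.5385 -0.006   0.1111] h -18.18 tilt [-0.0023  0.0005] F [-2.4  0.7  0.1] w 0.0139
shift cm [ 0.1328 -0.0096  0.035 ] norm 0.14 rotvec [0.0002 0.0023 0.0004]
q1 now [-0.2187  1.6693]
```

```bash
python3 -m crank '[[0.2,0,0,0,0,0,1],[0,0,0,0,0,0,1]]'
python3 -m crank '[[0.2,0,0.03,0,0,0,1],[0,0,0,0,0,0,1]]'
python3 g.py .5398 -.0063 .1107 -18.2
```

```text
time: 10.25
position: [0.5387, -0.0061, 0.1109]
tool_rot: [0.987, -0.158, -0.003, -0.0]
ft_force: [-6.1, 2.3, 1.3]
grip_width: 0.0137
grip_force: 45.0
time: 10.5
position: [0.5389, -0.0061, 0.1107]
tool_rot: [0.987, -0.158, -0.005, -0.0]
ft_force: [-9.8, 2.5, 5.6]
grip_width: 0.0134
grip_force: 45.0
t 10.50 pos [ 0.5389 -0.0061  0.1107] h -18.16 tilt [-0.0102  0.0026] F [-9.8  2.5  5.6] w 0.0134
shift cm [ 0.0945 -0.0106 -0.0041] norm 0.10 rotvec [0.0008 0.0105 0.0006]
q1 now [-0.2189  1.6685]
```

Firm contact at the stop (10 N), where the geometry predicts it. I'll relax, release and lift.

```bash
python3 -m crank '[[-0.3,0,-0.02,0,0,0,1],[0,0,0,0,0,0,1]]'
python3 -m crank '[[0,0,0,0,0,0,0.4],[0,0,0,0,0,0,0.4],[0,0,0,0,0,0,0.4],[0,0,0,0,0,0,0.4],[0,0,0,0,0,0,0.4]]'
python3 -m crank '[[0,0,-2,0,0,0,0.4],[0,0,-3,0,0,0,0.4],[0,0,-3,0,0,0,0.4],[0,0,0,0,0,0,0.4]]'
python3 - <<'E'
from h import *
import cv2
a=cams.camera("top")[85:285,110:310,::-1]
cv2.imwrite("pics/top2.png",cams.camera("top")[:,:,::-1])
i=cams.camera_info("wrist");np.save("w3.npy",i["pose"])
cv2.imwrite("pics/w3.png",cv2.resize(cams.camera("wrist")[:,:,::-1],None,fx=1.5,fy=1.5))
E
```

```text
time: 10.75
position: [0.5386, -0.006, 0.1109]
tool_rot: [0.987, -0.158, -0.002, -0.0]
ft_force: [-5.3, 1.7, 1.9]
grip_width: 0.014
grip_force: 45.0
time: 11.38
position: [0.5406, -0.0067, 0.1111]
tool_rot: [0.987, -0.158, 0.0, 0.0]
ft_force: [-0.6, 0.0, -0.1]
grip_width: 0.0502
grip_force: 0.0
time: 11.88
position: [0.5418, -0.0068, 0.1932]
tool_rot: [0.987, -0.158, 0.003, 0.0]
ft_force: [0.2, -0.6, -0.6]
grip_width: 0.0522
grip_force: 0.0
```

View pics/w3.png

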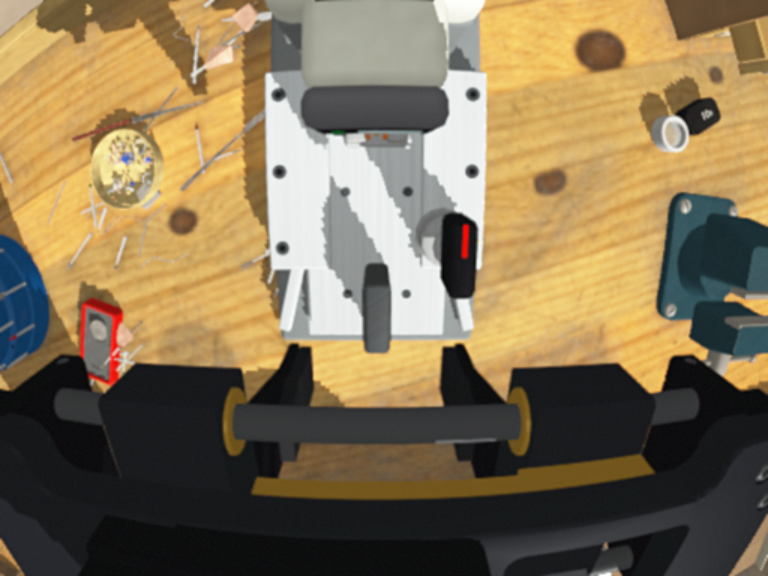

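The wrist view shows the carriage in the bed with its jaws under the head at (380,138). The knob is at (460,255) with its red line at (465,241), and the bystanders are undisturbed. Now I rotate the tool half a turn so that the clockwise lock turn stays within the last joint's range.

```bash
python3 -m crank '[[0,0,-3,0,0,-0.1848,0.4],[0,0,0,0,0,-0.1848,0.4],[0,0,0,0,0,-0.1848,0.4],[0,0,0,0,0,-0.1848,0.4],[0,0,0,0,0,-0.1848,0.4]]' >/dev/null
python3 -m crank '[[0,0,0,0,0,-0.1848,0.4],[0,0,0,0,0,-0.1848,0.4],[0,0,0,0,0,-0.1848,0.4],[0,0,0,0,0,-0.1848,0.4],[0,0,0,0,0,-0.1848,0.4]]' >/dev/null
python3 -m crank '[[0,0,0,0,0,-0.1848,0.4],[0,0,0,0,0,-0.1848,0.4],[0,0,0,0,0,-0.1848,0.4],[0,0,0,0,0,-0.1848,0.4],[0,0,0,0,0,-0.1848,0.4]]' >/dev/null
python3 -m crank '[[0,0,0,0,0,-0.1848,0.4],[0,0,0,0,0,-0.1848,0.4],[0,0,0,0,0,0,0.4]]'
python3 g.py .565 -.0547 .2 161.8
python3 - <<'E'
from h import *
import cv2
i=cams.camera_info("wrist");np.save("w4.npy",i["pose"])
cv2.imwrite("pics/w4.png",cv2.resize(cams.camera("wrist")[:,:,::-1],None,fx=1.5,fy=1.5))
E
```

```text
time: 14.28
position: [0.5397, -0.0065, 0.2197]
tool_rot: [0.159, 0.987, 0.0, -0.001]
ft_force: [-0.1, -0.3, 1.1]
grip_width: 0.0523
grip_force: 0.0
t 14.28 pos [ 0.5397 -0.0065  0.2197] h 161.69 tilt [-0.0028  0.0006] F [-0.1 -0.3  1.1] w 0.0523
shift cm [-3.9203 -3.7836  1.9569] norm 5.79 rotvec [-0.0003 -0.0029 -0.002 ]
q1 now [-0.2191 -1.4703]
```

View pics/w4.png

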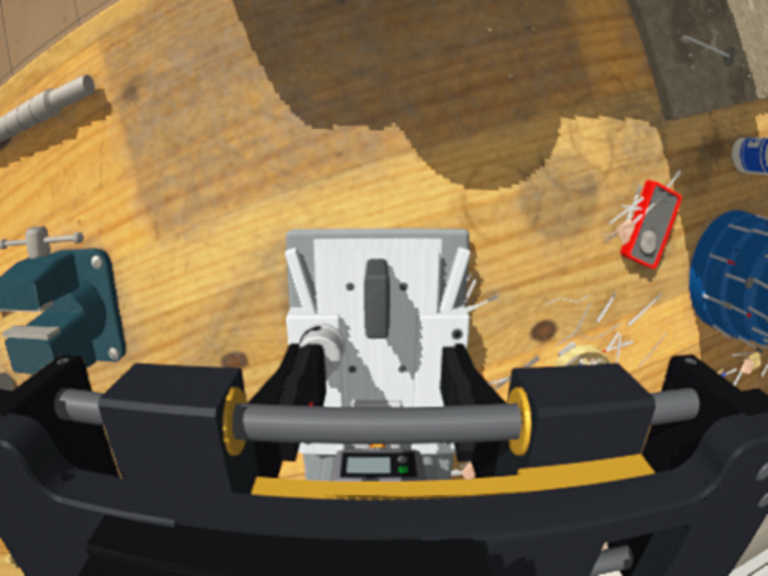

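The view shows the tool half-turned, the carriage fin at (376,298) and the knob hidden behind the left finger at about (310,370). I move over the knob and descend.

```bash
python3 -m crank '[[-1.96,-1.89,0,0,0,0,0.4],[-1.96,-1.89,0,0,0,0,0.4],[0,0,1.8,0,0,0,0.4],[0,0,0,0,0,-0.002,0.4]]'
python3 g.py .565 -.0547 .143 161.8
```

```text
time: 14.82
position: [0.5652, -0.0555, 0.2017]
tool_rot: [0.158, 0.987, 0.0, -0.002]
ft_force: [-0.5, -0.1, -0.2]
grip_width: 0.0523
grip_force: 0.0
t 14.82 pos [ 0.5652 -0.0555  0.2017] h 161.79 tilt [-0.0033  0.001 ] F [-0.5 -0.1 -0.2] w 0.0523
shift cm [0.0271 0.0658 5.8672] norm 5.87 rotvec [-0.0001 -0.0035 -0.0001]
q1 now [-0.2945 -1.5476]
```

```bash
python3 - <<'E'
from h import *
import cv2
a=cams.camera("wrist")[:,:,::-1][160:384,130:380]
b=cams.camera("scene")[:,:,::-1][120:260,160:300]
cv2.imwrite("pics/c5.png",np.hstack([cv2.resize(a,(400,358)),cv2.resize(b,(358,358),interpolation=cv2.INTER_CUBIC)]))
E
```

```text
(no output)
```

View pics/c5.png

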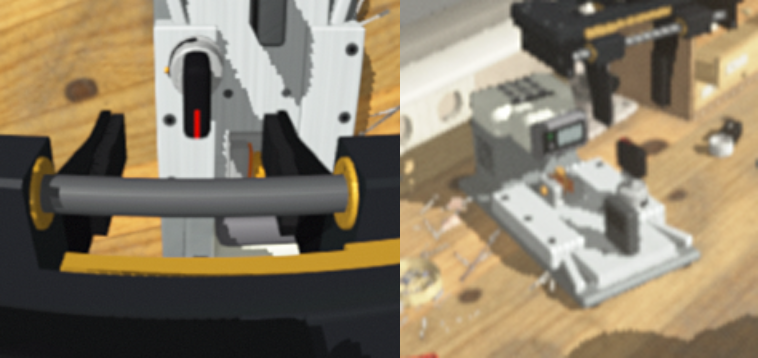

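The view shows the knob bar (198,95) centred between the fingertips (125/265). I descend and close.

```bash
python3 -m crank '[[0.03,0.06,2,0,0,0,0.4],[0,0,2,0,0,0,0.4],[0,0,1.4,0,0,0,0.4],[0,0,0.4,0,0,0,0.4],[0,0,0,0,0,0,0.4]]'
python3 -m crank '[[0,0,0,0,0,0,1],[0,0,0,0,0,0,1],[0,0,0,0,0,0,1],[0,0,0,0,0,0,1],[0,0,0,0,0,0,1]]' 40
python3 g.py .565 -.0547 .143 161.8
```

```text
time: 15.55
position: [0.5659, -0.0541, 0.1452]
tool_rot: [0.157, 0.988, -0.0, 0.0]
ft_force: [-0.0, 0.9, -0.1]
grip_width: 0.0518
grip_force: 0.0
time: 16.18
position: [0.5657, -0.0542, 0.1451]
tool_rot: [0.157, 0.988, -0.0, -0.0]
ft_force: [0.1, -0.8, 0.9]
grip_width: 0.0127
grip_force: 40.0
t 16.18 pos [ 0.5657 -0.0542  0.1451] h 161.94 tilt [-0.0001 -0.0003] F [ 0.1 -0.8  0.9] w 0.0127
shift cm [ 0.0512 -0.0718  0.2106] norm 0.23 rotvec [-0.0003  0.      0.0024]
q1 now [-0.2919 -1.5472]
```

```bash
python3 -m crank '[[0,0,0.4,0,0,0,1],[0,0,0.4,0,0,0,1],[0,0,0.4,0,0,0,1],[0,0,0,0,0,0,1]]'
python3 -m crank '[[0,0,0.3,0,0,0,1],[0,0,0,0,0,0,1]]'
python3 g.py
```

```text
time: 16.68
position: [0.5658, -0.0542, 0.134]
tool_rot: [0.157, 0.988, -0.0, 0.0]
ft_force: [-2.3, -0.1, 9.6]
grip_width: 0.0128
grip_force: 40.0
time: 16.92
position: [0.566, -0.0542, 0.1338]
tool_rot: [0.157, 0.988, -0.0, 0.001]
ft_force: [-6.9, 0.5, 28.2]
grip_width: 0.0127
grip_force: 40.0
t 16.93 pos [ 0.566  -0.0542  0.1338] h 161.95 tilt [ 0.0014 -0.0008] F [-6.9  0.5 28.2] w 0.0127
```

The knob is fully down (11.1 mm), so the pin is in the pocket. I turn clockwise.

```bash
python3 -m crank '[[0,0,-0.15,0,0,0.15,1],[0,0,0,0,0,0.15,1],[0,0,0,0,0,0.15,1],[0,0,0,0,0,0.15,1],[0,0,0,0,0,0.15,1]]'
python3 g.py
python3 -m crank '[[0,0,0,0,0,0.15,1],[0,0,0,0,0,0.15,1],[0,0,0,0,0,0.15,1],[0,0,0,0,0,0.15,1],[0,0,0,0,0,0.1,1]]'
python3 g.py
```

```text
time: 17.55
position: [0.566, -0.054, 0.1339]
tool_rot: [0.51, 0.86, 0.0, 0.001]
ft_force: [-3.7, 1.3, 18.6]
grip_width: 0.013
grip_force: 40.0
t 17.55 pos [ 0.566  -0.054   0.1339] h 118.69 tilt [ 0.0014 -0.0004] F [-3.7  1.3 18.6] w 0.0130
time: 18.18
position: [0.5662, -0.054, 0.1339]
tool_rot: [0.774, 0.634, 0.001, 0.001]
ft_force: [-4.3, 1.0, 18.3]
grip_width: 0.0131
grip_force: 40.0
t 18.18 pos [ 0.5662 -0.054   0.1339] h 78.66 tilt [ 0.002  -0.0004] F [-4.3  1.  18.3] w 0.0131
```

```bash
python3 -m crank '[[0,0,-0.25,0,0,0.02,1],[0,0,-0.2,0,0,0,1],[0,0,0,0,0,0,1]]'
python3 -m crank '[[0,0,0,0,0,0,0.4],[0,0,0,0,0,0,0.4],[0,0,0,0,0,0,0.4],[0,0,0,0,0,0,0.4],[0,0,0,0,0,0,0.4]]'
python3 -m crank '[[0,0,-2,0,0,0,0.4],[0,0,-3,0,0,0,0.4],[0,0,-4,0,0,0,0.4],[0,0,-3,0,0,0,0.4],[0,0,0,0,0,0,0.4]]'
python3 - <<'E'
from h import *
import cv2
a=cams.camera("wrist")[:,:,::-1]
b=cams.camera("scene")[:,:,::-1][120:260,160:300]
cv2.imwrite("pics/c6.png",np.hstack([cv2.resize(a,(440,330)),cv2.resize(b,(330,330),interpolation=cv2.INTER_CUBIC)]))
E
```

```text
time: 18.55
position: [0.5662, -0.054, 0.1368]
tool_rot: [0.778, 0.628, 0.0, 0.001]
ft_force: [-0.7, 0.2, 5.6]
grip_width: 0.0127
grip_force: 40.0
time: 19.18
position: [0.5657, -0.0541, 0.1359]
tool_rot: [0.779, 0.627, -0.0, -0.0]
ft_force: [-1.0, -0.1, -0.1]
grip_width: 0.05
grip_force: 0.0
time: 19.8
position: [0.5671, -0.0544, 0.2585]
tool_rot: [0.779, 0.627, 0.002, 0.003]
ft_force: [0.4, -0.0, -0.4]
grip_width: 0.0523
grip_force: 0.0
```

View pics/c6.png

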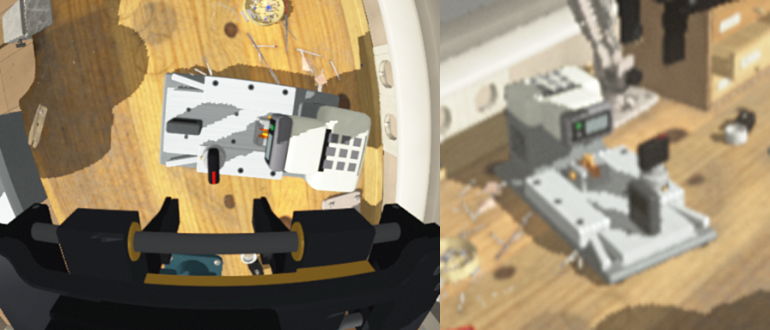

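The view shows the knob turned across the bed (214,167), red end outward. It sits about 8 mm down, the carriage is in the bed and the robot is clear, so I hand in.

```bash
python3 -c "
from rig import ticket
print(ticket.hand_in())"
```

```text
the job is handed in; nothing more can be done
None
```

I handed the job in at about 20 s: the carriage rests against the back stop, the lock knob is turned about 1.45 rad to its stop and sits about 8 mm down in its locked seat, and the robot is clear; hand-in returned no verdict.

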